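Level the pastry display riser

ROBOT

A 6-joint arm with a two-finger parallel gripper is mounted at the origin on a cart in front of the work surface, level with it; the furniture and walls round the work are solid. World frame = base frame: x ahead of the robot, y to its left, z up, the work surface at z = 0. Lengths are in mm, angles in degrees, forces in N, time in s.
With the tool pointing down it reaches from about 275 to 850 mm from the base axis. Payload 5.2 kg.
Tool frame: the origin (TCP) lies at the very end of the fingers, on their centre line; the grasp point (between the pads) lies 19 mm behind it; z points along the fingers, y is the direction in which the jaws open and shut (so a half turn about z gives the same grasp; the last joint's range is limited). The gripper opens to 85 mm and grips with 20 to 120 N. Pads are 22 mm wide; open, the fingers measure 114 mm over their backs; the gripper's body (76 mm by 85 mm) begins 54 mm behind the grasp point. The pads swing forward as they close: fully open they stand 13 mm farther back than shut.
Start: joints at [-80.317, 14.817, 87.949, -0, 77.235, -11.62], TCP at [199.832, -512.418, 206.71] pointing down, gripper open.
Joint ranges: [-179.93, 179.93], [-52.35, 119.4], [10.71, 147.94], [-69.91, 249.91], [12.55, 155.21], [-178.61, 178.61]. Speed limits (degrees/s): [147.25, 147.25, 180, 180, 180, 180].

INTERFACE

Orientations are given as [roll, pitch, yaw] about the fixed x, y, z axes, in that order (R = Rz(yaw) Ry(pitch) Rx(roll)).
In Python, from rig import sensors, imaging, order gives the robot as it stands.
- The arm moves only by the tool step_arm, never from a script. Its arguments are lists of equal length, an entry for each row: "fingers": the closure, from 0 (fully open) to 1 (shut); "delta_pos": the shift along the tool's x, y, z in m, a list of three; "rot": the turn, a rotation vector about the tool's x, y, z in rad, a list of three. A call has 1 to 5 rows; each row is the pose to reach, as a shift and turn from the pose measured when the call began, along the tool's axes at that moment; what a row does not reach only later rows make up. A row lasts 1/12 s, in which the tool goes at most 41.7 mm and 7.16 degrees, less where a joint would pass 70% of its speed; a pose out of reach is approached as far as the arm can. A call with a gripper value outside its range is refused whole. The fingers move at their own pace and stop on an object; the grip force is fixed at half the most. Time passes only in rows, so rows that repeat a pose let the fingers close. It gives the time, the measured TCP pose, the force and the opening at its end, in the units of the state.
- sensors.observe(): the state, without advancing time (a new reading comes with each control period).
- imaging.grab_frame(name): name is "scene" or "top" or "wrist"; returns the picture (400x640x3 uint8, red, green, blue); there is no depth.
- imaging.camera_model(name): a dict with "fx", "fy", "cx", "cy" (pixels), "k1" (the pictures are not rectified: a ray, as slopes to the right and down, at radius r is drawn at 1 + k1 r^2 times it, then the intrinsics apply), "extrinsics" (4x4, takes a point from world to camera coordinates); the wrist camera has in their place "tool_from_camera" (4x4, takes a point from camera to tool coordinates, whose origin is the TCP and whose axes are the flange's). Camera axes: x right, y down, z forward; pixel columns grow to the right and rows downward; lengths in mm; the calibration is good to about 2 mm. A picture is of the moment at which its call begins: read the wrist's pose just before it. camera_model takes no time and is no camera call.
- order.sign_off(): hands the job in, once; it reports no verdict.
The state is a dict: "t": time; "joint_positions": joint angles; "qd": joint speeds; "joint_efforts": joint torques, N m; "position": TCP position; "orientation": TCP orientation; "wrist_force": force on the tool from outside, world axes, zero at the start; "torque": the same for the moment, N m; "width": opening from 0.0 (shut) to 1.0 (fully open).
Only numpy, scipy, OpenCV 4.12 (cv2) and the standard library are available. Lean on these libraries where they do the work, as an engineer would, in place of code of your own. Each camera call takes 0.05 s, during which the arm holds its last target. There are 200 camera calls.

TASK

The pastry display riser has sunk at its left end, and its board rides up on a spring when nothing weighs on it. Roll the round spirit level along the board, without lifting it off, until its bubble window looks straight up; then turn the levelling foot until the bubble stands between its two lines while the level is pressed down so that the board sits fully home. Finish while still holding the level pressed down firmly (not hard), bubble centred, and leave the honey jar and the sugar shaker behind the riser where they are.

Things in the scene. Friction and masses are not known exactly. Their poses are not given: they have to be found in the camera images.
- riser: fixed dark steel base of the display riser, 100 x 335 x 8 mm. Origin on the worktop under the board; x points across the board, away from the robot; y along the riser, from the hinge at its right end (y = -125 mm, 60 mm up) to the levelling foot at its left end (y = +165 mm). A steel bar on the hinge is raised and lowered by the foot; the board lies over that bar, on the same hinge.
- board_mid (a point): middle of the top face of the pale wooden board (150 mm across x, 240 mm along y, 16 mm thick); y = long side, toward the foot, z = the board's normal. It is 115 mm from the hinge, about 83 mm above the worktop when level. With nothing pressing on it the board rides up 0.02 rad about the hinge on a spring.
- board (a joint): rad by which the board has ridden up from the steel bar under it: 0 = fully home (pressed down), 0.02 = up. About 2 to 5 N pressed on the level closes it; beyond that it is rigid.
- foot_grip (a point): grip point of the levelling foot's black wing bar, on the foot's vertical axis, 14 mm under the bar's top. The bar stands upright above a round skirt (radius 18 mm), is 14 mm thick (point x), 46 mm long (point y) and 34 mm tall. It is turned by gripping it across its thickness from above.
- foot (a joint): turn of the levelling foot, rad, growing clockwise seen from above, -1.6 to 1.6. Clockwise raises the left end: each rad tilts the board by 0.04 rad and lifts the wing bar itself by 11.6 mm. About 0.22 N m of friction keeps it where it is left. It starts too low; the value that is level differs with the uneven seat of the riser (-0.25 to +0.25).
- level: round aluminium bar, 40 mm thick, 186 mm long, 0.22 kg. Origin mid-length on its axis, 20 mm above the board; y = its axis (like the riser's y), -x points out of the bubble window (64 x 9 mm green vial at mid-length, two black lines 18 mm apart), facing the robot at first: rolling 31 mm away from the robot turns it up. It coasts if pushed; fingers dragged over its top roll it half their travel.
- bubble (a joint): position of the pale bubble (12 mm long) along the level, m: 0 = midway between the lines, positive toward the level's y. It floats to the higher end, 3 mm per 0.01 rad of tilt along the level, so 12 mm per rad of foot; it tells the riser's true tilt only while the board is pressed home.
- honey_jar: bystander: honey jar with red lid, 62 mm wide, 86 mm tall, behind the riser; origin at the middle of its underside
- sugar_shaker: bystander: glass sugar shaker, 44 mm wide, 90 mm tall, behind the riser; origin at the middle of its underside
Things that resemble listed ones, but are neither listed nor needed, are in the scene too. Of the things shaped like the level, the aluminium one is meant.

How it is judged:
By the outcome, as a careful person would: the job done as asked, in the order asked, and still so for the second after the job is handed in, while the arm keeps its last pose, push and grip.
It also fails if it takes over 64 s, if anything falls off the work surface, if the arm or the gripper's body presses on something with over 40 N, if the wrist force passes 120 N, or if a joint passes its speed limit or range.

## Working session

There is one attempt and no reset: what is moved stays moved. The work goes in short steps, Python scripts to look and compute and a tool call to move; the robot and the scene stay as the last step left them, time stands still between calls to the robot, and variables do not carry over. Pictures are saved under pics/ and viewed, about 8 in all and at most 12, crops included, and the job is handed in when it is done.

Besides the shell and the picture viewer there is one more tool, called after "Call:" as a command line: name --argument value ..., lists and objects as JSON in quotes. step_arm: Moves the arm, as the interface text tells. Its arguments: {"type":"object","properties":{"fingers":{"type":"array"},"delta_pos":{"type":"array"},"rot":{"type":"array"}},"required":["fingers","delta_pos","rot"]}

```bash
mkdir -p pics; python3 - <<'E'
from rig import sensors, imaging
import cv2, numpy as np
s=sensors.observe(); print(s)
for n in("scene","top"):
    im=imaging.grab_frame(n); cv2.imwrite(f"pics/{n}0.png",im[:,:,::-1])
    m=imaging.camera_model(n); print(n,{k:(np.round(v,4).tolist() if k=="extrinsics" else v) for k,v in m.items()})
print(imaging.camera_model("wrist"))
E
```

```text
{'t': 0.0, 'joint_positions': array([-8.03179402e+01,  1.48579618e+01,  8.80115609e+01,  1.61072566e-03,
        7.72334819e+01, -1.16191519e+01]), 'qd': array([-0.01114938,  0.06425827,  0.07348229, -0.00330943, -0.01287467,
       -0.0397654 ]), 'joint_efforts': array([-7.27295992e-05, -4.46036947e+01, -2.90563810e+01, -1.68868378e-04,
        1.14475083e-02,  5.68352277e-06]), 'position': array([ 199.73759121, -511.84328521,  205.88352516]), 'orientation': array([-1.79899422e+02, -2.22837583e-02,  2.13008349e+01]), 'wrist_force': array([-0.03896214,  0.32099513,  0.50269494]), 'torque': array([-0.01927329,  0.02319713,  0.00275608]), 'width': 0.9956772372836615}
scene {'fx': 440.3944708872768, 'fy': 440.3944708872768, 'cx': 315.06664284198257, 'cy': 202.44529825175027, 'k1': -0.00833414962624983, 'extrinsics': [[-0.6316, -0.7752, -0.0121, 579.0775], [-0.5884, 0.4895, -0.6435, 196.0384], [0.5048, -0.3993, -0.7653, 984.5841], [0.0, 0.0, 0.0, 1.0]]}
top {'fx': 449.2036907742199, 'fy': 449.2036907742199, 'cx': 322.0894322566189, 'cy': 191.2301046959958, 'k1': -0.06088524503846817, 'extrinsics': [[-0.0178, -0.9996, -0.0208, 355.4963], [-0.992, 0.0202, -0.1248, 488.3119], [0.1252, 0.0184, -0.992, 1203.9263], [0.0, 0.0, 0.0, 1.0]]}
{'fx': 319.30373126050563, 'fy': 319.30373126050563, 'cx': 321.10774508251575, 'cy': 200.19581951201258, 'k1': 0.010249313463405452, 'tool_from_camera': array([[-4.94733437e-04, -9.56003284e-01, -2.93355547e-01,
         7.46316465e+01],
       [ 9.99999871e-01, -5.07447139e-04, -3.27665242e-05,
        -1.64976247e+00],
       [-1.17537528e-04, -2.93355525e-01,  9.56003411e-01,
        -1.67899578e+02],
       [ 0.00000000e+00,  0.00000000e+00,  0.00000000e+00,
         1.00000000e+00]])}
```

View pics/scene0.png

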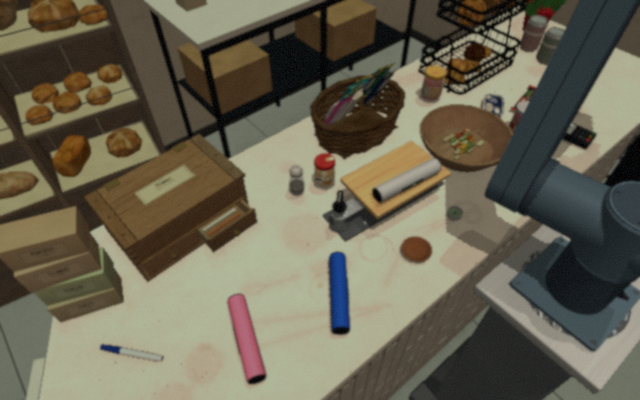

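View pics/top0.png

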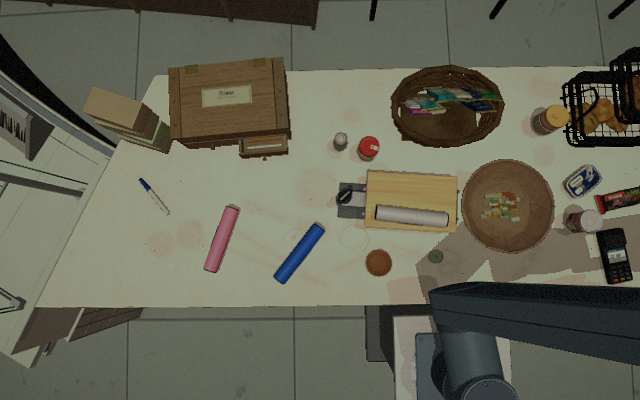

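The scene shows three level-shaped bars: aluminium on the board at scene (407,180) / top (412,215), a blue one at top (300,252) and a pink one at (222,238). I choose the aluminium one. The foot's black wing bar is at top (345,197). The honey jar (369,147) and sugar shaker (341,141) are behind the riser.

```bash
cat > h.py <<'E'
import numpy as np, cv2
from rig import sensors, imaging
from scipy.spatial.transform import Rotation as R
def cam(n,s=None):
    m=imaging.camera_model(n)
    if n=="wrist":
        T=np.eye(4);T[:3,:3]=R.from_euler('xyz',s['orientation'],degrees=True).as_matrix();T[:3,3]=s['position']
        C=T@m['tool_from_camera']
    else: C=np.linalg.inv(m['extrinsics'])
    return m,C
def ray(n,px,s=None):
    m,C=cam(n,s); px=np.atleast_2d(px).astype(float)
    d=np.c_[(px[:,0]-m['cx'])/m['fx'],(px[:,1]-m['cy'])/m['fy']]; u=d.copy()
    for _ in range(20): u=d/(1+m['k1']*(u**2).sum(1,keepdims=True))
    return C[:3,3],np.c_[u,np.ones(len(u))]@C[:3,:3].T
def onz(n,px,z,s=None):
    o,d=ray(n,px,s); return o+d*((z-o[2])/d[:,2])[:,None]
def proj(n,P,s=None):
    m,C=cam(n,s); p=(np.atleast_2d(P)-C[:3,3])@C[:3,:3]; u=p[:,:2]/p[:,2:]
    u=u*(1+m['k1']*(u**2).sum(1,keepdims=True)); return u*[m['fx'],m['fy']]+[m['cx'],m['cy']]
E
python3 - <<'E'
from h import *
im=cv2.imread("pics/top0.png"); hsv=cv2.cvtColor(im,cv2.COLOR_BGR2HSV)
roi=np.zeros(im.shape[:2],np.uint8); roi[160:238,330:462]=1
wood=((hsv[...,1]>70)&(hsv[...,0]>8)&(hsv[...,0]<30)&(hsv[...,2]>110)&(roi>0)).astype(np.uint8)
wood[:, 458:]=0
c=max(cv2.findContours(wood,0,2)[0],key=cv2.contourArea); r=cv2.minAreaRect(cv2.convexHull(c)); b=cv2.boxPoints(r)
print("board px",b.round(1).tolist()); print(onz("top",b,80).round(1).tolist())
sub=im[200:232,370:455]; 
al=((hsv[...,1]<45)&(hsv[...,2]>90)).astype(np.uint8); al[:200]=0;al[228:]=0;al[:,:372]=0;al[:,452:]=0
c=max(cv2.findContours(al,0,2)[0],key=cv2.contourArea); b=cv2.boxPoints(cv2.minAreaRect(c))
print("level px",b.round(1).tolist()); print(onz("top",b,103).round(1).tolist())
print("foot bar top",onz("top",[[345,197]],85).round(1))
crop=cv2.resize(im[140:245,325:465],None,fx=5.5,fy=5.5,interpolation=cv2.INTER_CUBIC); cv2.imwrite("pics/c1.png",crop)
print(proj("top",onz("top",[[345,197]],85)))
E
```

```text
board px [[363.5, 226.89999389648438], [367.1000061035156, 170.0], [458.6000061035156, 175.8000030517578], [455.0, 232.6999969482422]]
[[392.7, 238.3, 80.0], [543.9, 224.2, 80.0], [523.2, -19.1, 80.0], [372.5, -1.3, 80.0]]
level px [[375.70001220703125, 219.10000610351562], [377.20001220703125, 205.10000610351562], [447.8999938964844, 213.0], [446.29998779296875, 226.89999389648438]]
[[411.2, 208.0, 103.0], [447.2, 202.8, 103.0], [423.0, 20.7, 103.0], [387.2, 26.6, 103.0]]
foot bar top [[472.  285.1  85. ]]
[[345. 197.]]
```

View pics/c1.png

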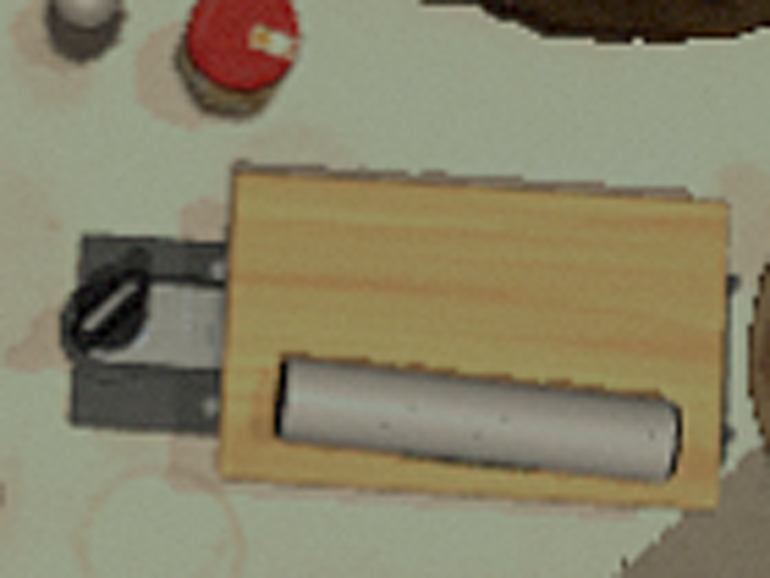

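Call:
step_arm --fingers '[0,0,0,0,0]' --delta_pos '[[0.0215,-0.025,0],[0.043,-0.05,0],[0.065,-0.076,0],[0.086,-0.1,0],[0.107,-0.126,0]]' --rot '[[0,0,0],[0,0,0],[0,0,0],[0,0,0],[0,0,0]]'

```text
t: 0.52
position: [253.8, -354.0, 205.7]
orientation: [-179.9, -0.0, 21.3]
wrist_force: [1.2, -0.7, 0.9]
width: 1.002
```

Call:
step_arm --fingers '[0,0,0,0,0]' --delta_pos '[[0.0215,-0.025,0],[0.043,-0.05,0],[0.065,-0.076,0],[0.086,-0.1,0],[0.107,-0.126,0]]' --rot '[[0,0,0],[0,0,0],[0,0,0],[0,0,0],[0,0,0]]'

```text
t: 0.93
position: [307.9, -196.3, 205.9]
orientation: [-179.9, -0.0, 21.2]
wrist_force: [1.1, -0.3, 0.1]
width: 1.0
```

Call:
step_arm --fingers '[0,0,0,0,0]' --delta_pos '[[0.0215,-0.025,0],[0.043,-0.05,0],[0.065,-0.076,0],[0.086,-0.1,0],[0.107,-0.126,0]]' --rot '[[0,0,0],[0,0,0],[0,0,0],[0,0,0],[0,0,0]]'

```text
t: 1.35
position: [362.0, -38.5, 206.2]
orientation: [-179.9, -0.0, 21.2]
wrist_force: [0.1, -0.6, -0.6]
width: 0.998
```

Call:
step_arm --fingers '[0,0,0,0,0]' --delta_pos '[[0.0215,-0.025,0],[0.043,-0.05,0],[0.065,-0.076,0],[0.086,-0.1,0],[0.107,-0.126,0]]' --rot '[[0,0,0],[0,0,0],[0,0,0],[0,0,0],[0,0,0]]'

```text
t: 1.77
position: [416.2, 119.4, 206.4]
orientation: [-179.9, -0.0, 21.2]
wrist_force: [0.1, -0.5, 0.7]
width: 0.996
```

Call:
step_arm --fingers '[0,0,0,0,0]' --delta_pos '[[0,0,0],[0,0,0],[0,0,0],[0,0,0],[0,0,0]]' --rot '[[0,0,-0.12],[0,0,-0.24],[0,0,-0.36],[0,0,-0.48],[0,0,-0.6]]'

```text
t: 2.18
position: [415.7, 119.6, 206.0]
orientation: [-179.9, -0.0, 56.0]
wrist_force: [0.2, -0.2, 0.5]
width: 0.995
```

Call:
step_arm --fingers '[0,0,0,0,0]' --delta_pos '[[0,0,0],[0,0,0],[0,0,0],[0,0,0],[0,0,0]]' --rot '[[0,0,-0.12],[0,0,-0.24],[0,0,-0.36],[0,0,-0.46],[0,0,-0.46]]'

```text
t: 2.6
position: [415.4, 119.7, 205.6]
orientation: [-179.9, -0.1, 82.6]
wrist_force: [-0.2, -1.0, 0.2]
width: 0.996
```

```bash
python3 - <<'E'
from h import *
s=sensors.observe(); print(s['t'],s['position'],s['orientation'],s['width'],s['wrist_force'])
im=imaging.grab_frame("wrist")[:,:,::-1]; cv2.imwrite("pics/w1.png",im); np.save("pics/w1.npy",[s['position'],s['orientation']])
E
```

```text
2.6 [415.42398564 119.66291438 205.63743252] [-1.79853454e+02 -1.03679681e-01  8.25609063e+01] 0.9955362384798786 [-0.17224525 -0.98452627  0.16788175]
```

View pics/w1.png

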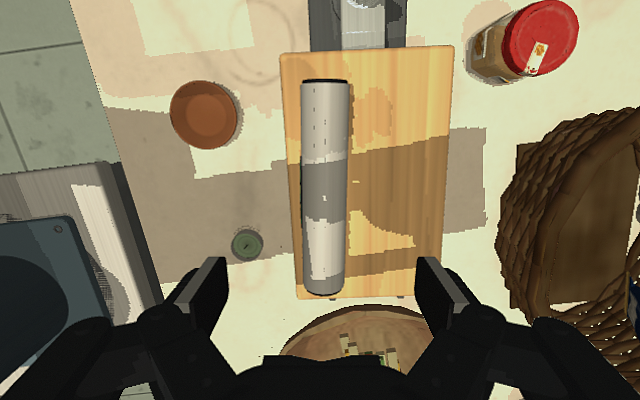

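The level runs vertically at columns 301–350, rows 78–296, with red jar at (555,35). The window is not visible from above, so it faces the robot.

```bash
python3 - <<'E'
from h import *
p,o=np.load("pics/w1.npy"); s=dict(position=p,orientation=o)
q=onz("wrist",[[302,100],[349.5,100],[303,270],[346,270],[326,79],[324,296]],102,s); print(q.round(1))
a=(q[0]+q[1])/2;b=(q[2]+q[3])/2; print(a,b,"axis yaw",np.degrees(np.arctan2(*(a-b)[1::-1])))
b=onz("wrist",[[280,50],[453,46],[440,299],[297,297]],80,s); print(b.round(1), b.mean(0))
print("tcp px", proj("wrist",[p],s), "foot", proj("top",[[472,285,85]]))
# bar top height by two views
sc=cv2.imread("pics/scene0.png"); print(proj("scene",[[472,285,z] for z in(60,80,100)]).round(1))
cv2.imwrite("pics/c2.png",cv2.resize(sc[140:260,290:460],None,fx=4.5,fy=4.5,interpolation=cv2.INTER_CUBIC))
E
```

```text
[[408.9 199.2 102. ]
 [447.1 194.2 102. ]
 [387.1  46.2 102. ]
 [427.7  40.9 102. ]
 [430.2 212.4 102. ]
 [403.3  15.4 102. ]]
[428.02521469 196.65600493 102.        ] [407.41990717  43.55622455 102.        ] axis yaw 82.3347683496083
[[395.2 241.4  80. ]
 [538.9 225.4  80. ]
 [522.9 -18.4  80. ]
 [373.1   3.3  80. ]] [457.5377272  112.93644293  80.        ]
tcp px [[322.91688421 241.35118777]] foot [[345.0236632  197.01544797]]
[[339.6 210.4]
 [339.9 205.1]
 [340.2 199.7]]
```

View pics/c2.png

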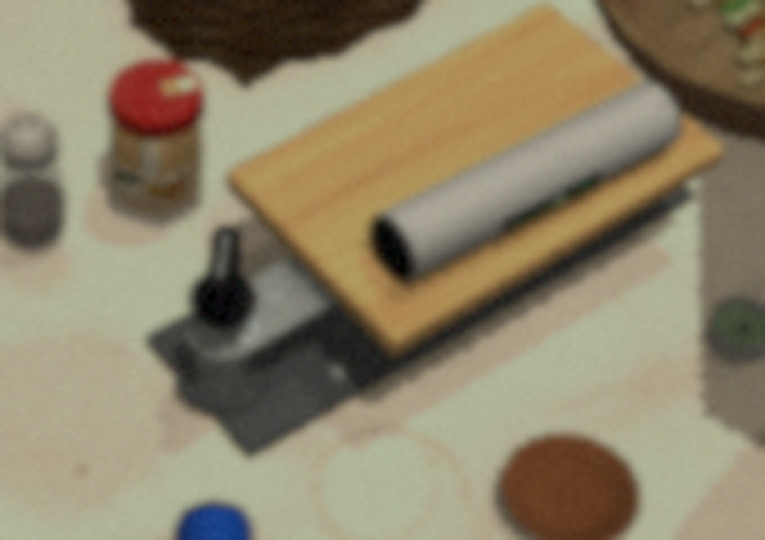

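Call:
step_arm --fingers '[0,0,0,0,0]' --delta_pos '[[-0.005,0.002,0.03],[-0.005,0.002,0.06],[-0.005,0.002,0.09],[-0.005,0.002,0.107],[-0.005,0.002,0.114]]' --rot '[[0,0,0],[0,0,0],[0,0,0],[0,0,0],[0,0,0]]'

```text
t: 3.07
position: [414.2, 114.6, 89.0]
orientation: [-179.6, -0.1, 82.1]
wrist_force: [-0.5, -0.4, 0.1]
width: 1.0
```

Call:
step_arm --fingers '[0.1,0.2,0.3,0.4,0.42]' --delta_pos '[[0,0,0],[0,0,0],[0,0,0],[0,0,0],[0,0,0]]' --rot '[[0,0,0],[0,0,0],[0,0,0],[0,0,0],[0,0,0]]'

```text
t: 3.48
position: [415.2, 114.6, 90.1]
orientation: [-179.7, -0.1, 82.0]
wrist_force: [0.1, 0.4, -0.2]
width: 0.579
```

```bash
python3 - <<'E'
from h import *
s=sensors.observe(); print(s['t'],s['position'],s['orientation'],s['width'],s['wrist_force'])
im=imaging.grab_frame("wrist")[:,:,::-1]; cv2.imwrite("pics/w2.png",im)
E
```

```text
3.4833 [415.15915346 114.60218096  90.09036269] [-1.79694987e+02 -7.71207056e-02  8.20369405e+01] 0.579024515626373 [ 0.0991579   0.43146535 -0.163988  ]
```

View pics/w2.png

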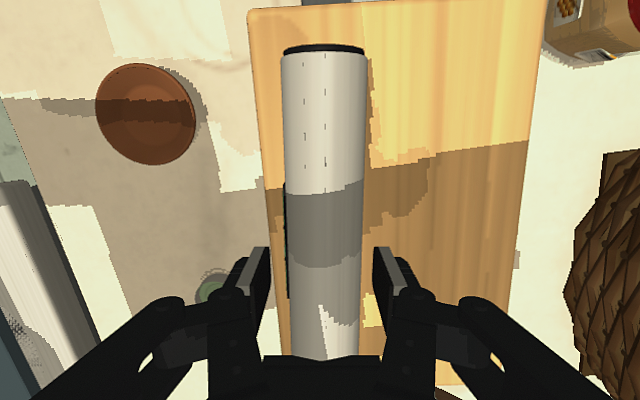

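The level lies between the jaws with the green vial at the left edge (287,185–297). I narrow the jaws and push slowly.

Call:
step_arm --fingers '[0.42,0.44,0.46,0.48,0.48]' --delta_pos '[[0,0.002,0],[0,0.002,0],[0,0.002,0],[0,0.002,0],[0,0.002,0]]' --rot '[[0,0,0],[0,0,0],[0,0,0],[0,0,0],[0,0,0]]'

```text
t: 3.95
position: [416.9, 114.3, 89.9]
orientation: [-179.7, -0.1, 82.0]
wrist_force: [-0.2, -0.1, 0.1]
width: 0.523
```

Call:
step_arm --fingers '[0.48,0.48,0.48,0.48,0.48]' --delta_pos '[[0,0.002,0],[0,0.005,0],[0,0.008,0],[0,0.011,0],[0,0.014,0]]' --rot '[[0,0,0],[0,0,0],[0,0,0],[0,0,0],[0,0,0]]'

```text
t: 4.37
position: [431.2, 112.6, 90.0]
orientation: [-179.7, -0.1, 82.0]
wrist_force: [-0.6, 2.5, 2.3]
width: 0.519
```

Call:
step_arm --fingers '[0.48,0.48,0.48,0.48,0.48]' --delta_pos '[[0,0.003,0],[0,0.006,0],[0,0.009,0],[0,0.011,0],[0,0.012,0]]' --rot '[[0,0,0],[0,0,0],[0,0,0],[0,0,0],[0,0,0]]'

```text
t: 4.78
position: [444.5, 111.5, 90.8]
orientation: [-179.8, -0.2, 82.0]
wrist_force: [-0.8, 3.7, 9.6]
width: 0.519
```

```bash
cat > vial.py <<'E'
from h import *
import sys
s=sensors.observe(); print(s['t'],s['position'].round(1),s['orientation'].round(1),round(s['width'],3),s['wrist_force'].round(1))
im=imaging.grab_frame("wrist")[:,:,::-1].copy(); cv2.imwrite("pics/%s.png"%sys.argv[1],im)
hsv=cv2.cvtColor(im,cv2.COLOR_BGR2HSV); g=((hsv[...,0]>38)&(hsv[...,0]<90)&(hsv[...,1]>60)).astype(np.uint8); g[:, :240]=0;g[:,420:]=0
cs=sorted(cv2.findContours(g,0,2)[0],key=cv2.contourArea)[-3:]
for c in cs: print(cv2.contourArea(c),cv2.boundingRect(c))
E
python3 vial.py w3
```

```text
4.7833 [444.5 111.5  90.8] [-179.8   -0.2   82. ] 0.519 [-0.8  3.7  9.6]
0.0 (275, 356, 1, 1)
0.0 (272, 297, 1, 1)
179.0 (244, 190, 9, 67)
```

View pics/w3.png

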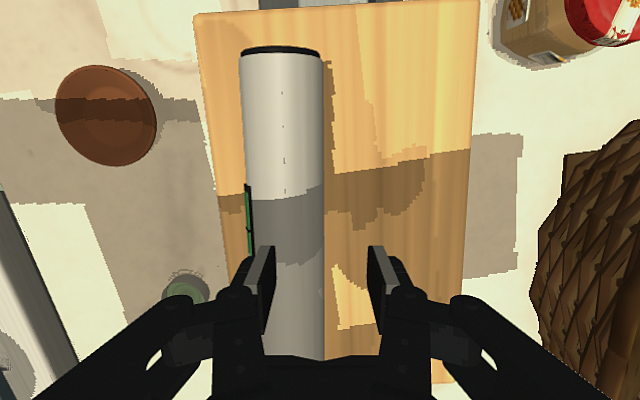

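```bash
python3 - <<'E'
from h import *
s=sensors.observe(); print(s['wrist_force'])
print(onz("wrist",[[240,70],[322,70],[244,230],[325,230],[281,50]],102,s).round(1))
for z in (90,95,100,105,110,115,120): print(z, proj("wrist",[s['position']*[1,1,0]+[0,0,z]+np.array([dx,-dx*.14,0]) for dx in(-22,22)],s).round(0).tolist())
E
```

```text
[-0.88543358  3.13937347  8.29123885]
[[419.6 206.  102. ]
 [456.7 200.8 102. ]
 [404.9 128.7 102. ]
 [447.3 122.7 102. ]
 [439.6 211.6 102. ]]
90 [[284.0, 241.0], [362.0, 241.0]]
95 [[283.0, 244.0], [363.0, 244.0]]
100 [[282.0, 248.0], [364.0, 248.0]]
105 [[281.0, 252.0], [365.0, 252.0]]
110 [[280.0, 257.0], [366.0, 257.0]]
115 [[279.0, 261.0], [367.0, 261.0]]
120 [[277.0, 266.0], [369.0, 266.0]]
```

The left finger ended up on top of the level, so its tips stand higher than I assumed. Dragging from the top rolled the level about 30°, as described. I'll lift, shut the fingers and continue by top drags away from the window.

Call:
step_arm --fingers '[0.48,0.48,0.8,1,1]' --delta_pos '[[0,0,-0.02],[0,0,-0.05],[-0.02,-0.014,-0.06],[-0.041,-0.028,-0.06],[-0.041,-0.028,-0.06]]' --rot '[[0,0,0],[0,0,0],[0,0,0],[0,0,0.014],[0,0,0.014]]'

```text
t: 5.25
position: [409.5, 72.6, 151.2]
orientation: [-179.8, -0.1, 81.1]
wrist_force: [0.2, 1.5, -0.8]
width: 0.097
```

Call:
step_arm --fingers '[1,1,1,1,1]' --delta_pos '[[0,0,0],[0,0,0.01],[0,0,0.018],[0,0,0.022],[0,0,0.022]]' --rot '[[0,0,0],[0,0,0],[0,0,0],[0,0,0],[0,0,0]]'

```text
t: 5.67
position: [408.6, 72.9, 127.8]
orientation: [-179.6, -0.1, 81.2]
wrist_force: [0.0, 0.6, 0.2]
width: -0.003
```

```bash
python3 vial.py w4
```

```text
5.6667 [408.6  72.9 127.8] [-1.796e+02 -1.000e-01  8.120e+01] -0.003 [0.  0.6 0.2]
36.5 (294, 102, 4, 36)
39.0 (297, 170, 4, 31)
65.5 (240, 228, 6, 22)
```

View pics/w4.png

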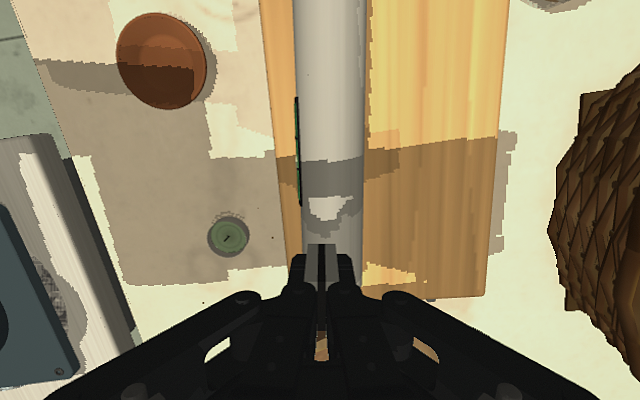

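```bash
python3 - <<'E'
from h import *
s=sensors.observe(); print(s['wrist_force'])
print(onz("wrist",[[294,20],[367,20],[300,230],[365,230]],102,s).round(1))
print(proj("wrist",[s['position']],s))
E
```

```text
[-0.24015095  0.00244701 -0.57035513]
[[411.5 192.5 102. ]
 [450.6 186.4 102. ]
 [393.5  71.4 102. ]
 [435.6  64.9 102. ]]
[[322.96398022 241.32300699]]
```

Call:
step_arm --fingers '[1,1,1,1,1]' --delta_pos '[[0,0,0.002],[0,0,0.003],[0,0,0.004],[0,0,0.005],[0,0,0.005]]' --rot '[[0,0,0],[0,0,0],[0,0,0],[0,0,0],[0,0,0]]'

```text
t: 6.13
position: [408.9, 72.9, 123.3]
orientation: [-179.7, -0.1, 81.2]
wrist_force: [0.4, 0.7, 0.3]
width: 0.002
```

Call:
step_arm --fingers '[1,1,1]' --delta_pos '[[0,0,0.001],[0,0,0.002],[0,0,0.002]]' --rot '[[0,0,0],[0,0,0],[0,0,0]]'

```text
t: 6.38
position: [408.8, 72.9, 121.2]
orientation: [-179.6, -0.1, 81.2]
wrist_force: [0.4, 0.1, 0.0]
width: 0.0
```

Call:
step_arm --fingers '[1,1,1]' --delta_pos '[[0,0,0.001],[0,0,0.0015],[0,0,0.0015]]' --rot '[[0,0,0],[0,0,0],[0,0,0]]'

```text
t: 6.63
position: [408.7, 72.9, 119.6]
orientation: [-179.6, -0.1, 81.2]
wrist_force: [0.4, -0.6, 0.4]
width: -0.004
```

Call:
step_arm --fingers '[1,1,1]' --delta_pos '[[0,0,0.001],[0,0,0.0015],[0,0,0.0015]]' --rot '[[0,0,0],[0,0,0],[0,0,0]]'

```text
t: 6.88
position: [408.6, 72.9, 117.9]
orientation: [-179.6, -0.1, 81.2]
wrist_force: [0.7, -0.8, -0.8]
width: -0.003
```

Call:
step_arm --fingers '[1,1]' --delta_pos '[[0,0,0.001],[0,0,0.001]]' --rot '[[0,0,0],[0,0,0]]'

```text
t: 7.05
position: [408.5, 72.9, 116.8]
orientation: [-179.6, -0.1, 81.2]
wrist_force: [0.1, 0.3, -0.7]
width: 0.004
```

```bash
python3 vial.py w5; python3 - <<'E'
from h import *
# level edges along row profile in w5
im=cv2.imread("pics/w5.png"); hsv=cv2.cvtColor(im,cv2.COLOR_BGR2HSV)
for r in (30,60,90,120): 
    c=np.where((hsv[r,250:420,1]<40))[0]+250; print(r,c.min(),c.max(),len(c))
E
```

```text
7.05 [408.5  72.9 116.8] [-1.796e+02 -1.000e-01  8.120e+01] 0.004 [ 0.1  0.3 -0.7]
30.5 (294, 141, 4, 32)
37.5 (296, 174, 3, 33)
39.5 (293, 102, 3, 38)
30 293 367 33
60 294 367 28
90 295 366 26
120 297 366 28
```

Call:
step_arm --fingers '[1,1,1]' --delta_pos '[[0,0,0.001],[0,0,0.002],[0,0,0.002]]' --rot '[[0,0,0],[0,0,0],[0,0,0]]'

```text
t: 7.35
position: [408.4, 72.9, 114.6]
orientation: [-179.6, -0.1, 81.2]
wrist_force: [0.7, -0.2, 1.2]
width: -0.0
```

Call:
step_arm --fingers '[1,1,1]' --delta_pos '[[0,0,0.001],[0,0,0.002],[0,0,0.002]]' --rot '[[0,0,0],[0,0,0],[0,0,0]]'

```text
t: 7.6
position: [408.2, 73.0, 112.4]
orientation: [-179.6, -0.1, 81.2]
wrist_force: [-0.0, 0.1, -0.9]
width: -0.001
```

```bash
python3 - <<'E'
from h import *
s=sensors.observe(); print(s['t'],s['position'],s['wrist_force'])
sc=imaging.grab_frame("scene")[:,:,::-1].copy()
p=proj("scene",[s['position'],s['position']+[0,0,20],[413,73,102]]); print(p)
for q in p[:2]: cv2.circle(sc,tuple(int(round(v*8)) for v in q),6,(0,0,255),1,cv2.LINE_AA,3)
cv2.imwrite("pics/s2.png",cv2.resize(sc[110:230,330:480],None,fx=5,fy=5,interpolation=cv2.INTER_CUBIC))
E
```

```text
7.6 [408.18452263  72.954886   112.39919584] [-0.00654388  0.10442701 -0.88730552]
[[422.84408929 169.3895032 ]
 [424.29607958 163.5700037 ]
 [420.62134542 171.27746688]]
```

View pics/s2.png

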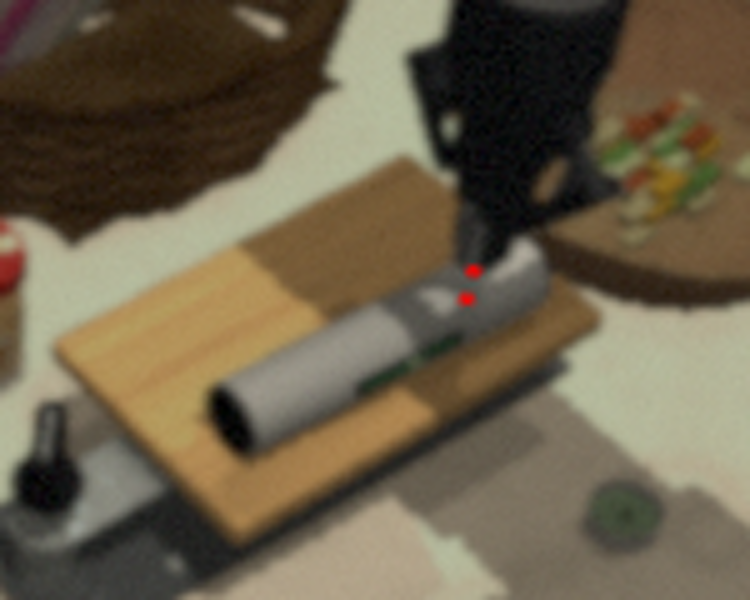

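The scene view shows the real fingertip about 22 mm above the reported TCP, just above the level near its hinge end. So contact should come near TCP z ≈ 99.

Call:
step_arm --fingers '[1,1,1,1]' --delta_pos '[[0,0,0.0025],[0,0,0.005],[0,0,0.007],[0,0,0.007]]' --rot '[[0,0,0],[0,0,0],[0,0,0],[0,0,0]]'

```text
t: 7.98
position: [407.8, 73.0, 105.0]
orientation: [-179.5, -0.1, 81.2]
wrist_force: [0.3, 0.3, 0.3]
width: 0.0
```

Call:
step_arm --fingers '[1,1,1]' --delta_pos '[[0,0,0.001],[0,0,0.002],[0,0,0.002]]' --rot '[[0,0,0],[0,0,0],[0,0,0]]'

```text
t: 8.23
position: [407.6, 73.0, 102.8]
orientation: [-179.5, -0.1, 81.2]
wrist_force: [-0.2, -0.1, 0.1]
width: -0.001
```

Call:
step_arm --fingers '[1,1,1]' --delta_pos '[[0,0,0.001],[0,0,0.001],[0,0,0.001]]' --rot '[[0,0,0],[0,0,0],[0,0,0]]'

```text
t: 8.48
position: [407.6, 73.0, 101.7]
orientation: [-179.5, -0.0, 81.2]
wrist_force: [-0.4, -1.0, 0.1]
width: 0.001
```

Call:
step_arm --fingers '[1,1,1]' --delta_pos '[[0,0.002,0],[0,0.0025,0.001],[0,0.0025,0.0015]]' --rot '[[0,0,0],[0,0,0],[0,0,0]]'

```text
t: 8.73
position: [410.3, 72.6, 100.2]
orientation: [-179.5, -0.1, 81.2]
wrist_force: [-0.6, 0.5, 0.1]
width: 0.004
```

Call:
step_arm --fingers '[1,1,1]' --delta_pos '[[0,0,0.001],[0,0,0.0015],[0,0,0.0015]]' --rot '[[0,0,0],[0,0,0],[0,0,0]]'

```text
t: 8.98
position: [410.2, 72.6, 98.5]
orientation: [-179.5, -0.1, 81.2]
wrist_force: [0.5, -0.1, 0.4]
width: 0.005
```

Call:
step_arm --fingers '[1,1,1]' --delta_pos '[[0,0,0.001],[0,0,0.001],[0,0,0.001]]' --rot '[[0,0,0],[0,0,0],[0,0,0]]'

```text
t: 9.23
position: [410.1, 72.6, 97.4]
orientation: [-179.5, -0.1, 81.2]
wrist_force: [0.2, 0.5, -0.1]
width: -0.001
```

Call:
step_arm --fingers '[1,1,1]' --delta_pos '[[0,0,0.001],[0,0,0.0015],[0,0,0.0015]]' --rot '[[0,0,0],[0,0,0],[0,0,0]]'

```text
t: 9.48
position: [410.8, 72.9, 96.4]
orientation: [-179.6, -0.1, 81.2]
wrist_force: [0.1, 1.5, 5.2]
width: 0.001
```

Call:
step_arm --fingers '[1,1,1]' --delta_pos '[[0,0,0.001],[0,0,0.001],[0,0,0.001]]' --rot '[[0,0,0],[0,0,0],[0,0,0]]'

```text
t: 9.73
position: [411.7, 73.0, 96.1]
orientation: [-179.7, -0.1, 81.2]
wrist_force: [-0.4, 2.0, 5.5]
width: -0.0
```

```bash
python3 - <<'E'
from h import *
s=sensors.observe(); print(s['t'],s['position'],s['wrist_force'])
im=imaging.grab_frame("wrist")[:,:,::-1]; hsv=cv2.cvtColor(im,cv2.COLOR_BGR2HSV)
cv2.imwrite("pics/w6.png",im)
for r in (60,120,180): 
    row=hsv[r,230:420]; print(r,[int(v) for v in np.where(np.abs(np.diff(row[:,1].astype(int)))>25)[0]+230])
E
```

```text
9.7333 [411.67711588  73.04995539  96.09092618] [-0.37845303  2.02300783  5.54959737]
60 [250, 283, 284, 367, 368]
120 [257, 286, 366, 367]
180 [264, 285, 286, 288, 290, 365, 366]
```

Call:
step_arm --fingers '[1,1,1,1,1]' --delta_pos '[[0,0.002,0.0005],[0,0.004,0.0005],[0,0.006,0.0005],[0,0.008,0.0005],[0,0.01,0.0005]]' --rot '[[0,0,0],[0,0,0],[0,0,0],[0,0,0],[0,0,0]]'

```text
t: 10.2
position: [422.4, 71.7, 96.0]
orientation: [-179.8, -0.2, 81.1]
wrist_force: [0.3, 0.8, 6.8]
width: 0.001
```

```bash
cat > lev.py <<'E'
from h import *
import sys
s=sensors.observe(); print(s['t'],s['position'].round(1),s['orientation'].round(1),s['wrist_force'].round(1))
im=imaging.grab_frame("wrist")[:,:,::-1]; hsv=cv2.cvtColor(im,cv2.COLOR_BGR2HSV); cv2.imwrite("pics/%s.png"%sys.argv[1],im)
al=((hsv[...,1]<45)&(hsv[...,2]>50)).astype(np.uint8); P=[]
for r in (50,100,150):
    row=hsv[r,:,1]<45; c=np.arange(640); k=np.convolve(row,np.ones(3),'same')>=2
    # run containing widest segment in 200..450
    runs=[];st=None
    for i in range(200,450):
        if k[i] and st is None: st=i
        if (not k[i] or i==449) and st is not None: runs.append((st,i-1)); st=None
    a,b=max(runs,key=lambda t:t[1]-t[0]); q=onz("wrist",[[a,r],[b,r]],102,s); print(r,a,b,q.mean(0).round(1))
g=((hsv[...,0]>38)&(hsv[...,0]<90)&(hsv[...,1]>60)).astype(np.uint8); g[:, :245]=0;g[:,400:]=0;g[240:]=0
g=cv2.morphologyEx(g,cv2.MORPH_CLOSE,np.ones((9,3)))
cs=sorted(cv2.findContours(g,0,2)[0],key=cv2.contourArea)[-2:]
for c in cs: print("green",cv2.contourArea(c),cv2.boundingRect(c))
E
python3 lev.py w7
```

```text
10.2 [422.4  71.7  96. ] [-179.8   -0.2   81.1] [0.3 0.8 6.8]
50 273 355 [433.4 170.3 102. ]
100 275 354 [430.1 148.5 102. ]
150 284 354 [428.5 124.3 102. ]
green 516.5 (274, 102, 12, 120)
```

Call:
step_arm --fingers '[1,1,1,1,1]' --delta_pos '[[0,0.002,0.0003],[0,0.004,0.0003],[0,0.006,0.0003],[0,0.007,0.0003],[0,0.007,0.0003]]' --rot '[[0,0,0],[0,0,0],[0,0,0],[0,0,0],[0,0,0]]'

```text
t: 10.67
position: [430.6, 70.5, 96.1]
orientation: [-179.9, -0.2, 81.1]
wrist_force: [0.2, 1.1, 5.5]
width: -0.003
```

Call:
step_arm --fingers '[1,1,1,1,1]' --delta_pos '[[0,0,-0.002],[0,0,-0.006],[0,-0.008,-0.006],[0,-0.012,-0.006],[0,-0.012,-0.006]]' --rot '[[0,0,0],[0,0,0],[0,0,0],[0,0,0],[0,0,0]]'

```text
t: 11.08
position: [416.9, 72.6, 101.8]
orientation: [-179.7, -0.2, 81.1]
wrist_force: [0.1, -0.3, -0.4]
width: -0.002
```

```bash
python3 lev.py w8
```

```text
11.0833 [416.9  72.6 101.8] [-179.7   -0.2   81.1] [ 0.1 -0.3 -0.4]
50 295 374 [437.7 170.6 102. ]
100 298 373 [434.9 147.9 102. ]
150 310 372 [434.2 122.7 102. ]
green 925.5 (298, 103, 12, 119)
```

Call:
step_arm --fingers '[1,1,1,1,1]' --delta_pos '[[0,0,0.003],[0,0,0.005],[0,0,0.0055],[0,0,0.006],[0,0,0.006]]' --rot '[[0,0,0],[0,0,0],[0,0,0],[0,0,0],[0,0,0]]'

```text
t: 11.55
position: [418.4, 72.8, 96.3]
orientation: [-179.9, -0.2, 81.1]
wrist_force: [-0.8, 2.3, 5.1]
width: 0.001
```

Call:
step_arm --fingers '[1,1,1,1,1]' --delta_pos '[[0,0.003,0.0005],[0,0.006,0.0005],[0,0.009,0.0005],[0,0.012,0.0005],[0,0.014,0.0005]]' --rot '[[0,0,0],[0,0,0],[0,0,0],[0,0,0],[0,0,0]]'

```text
t: 11.97
position: [433.4, 70.8, 96.4]
orientation: [-180.0, -0.2, 81.1]
wrist_force: [0.3, 3.1, 6.2]
width: 0.001
```

Call:
step_arm --fingers '[1,1,1,1,1]' --delta_pos '[[0,0,-0.002],[0,0,-0.006],[0,-0.006,-0.006],[0,-0.01,-0.006],[0,-0.01,-0.006]]' --rot '[[0,0,0],[0,0,0],[0,0,0],[0,0,0],[0,0,0]]'

```text
t: 12.38
position: [421.8, 72.5, 102.0]
orientation: [-179.9, -0.2, 81.1]
wrist_force: [-1.0, 0.2, -0.1]
width: 0.0
```

```bash
python3 lev.py w9
```

```text
12.3833 [421.8  72.5 102. ] [-179.9   -0.2   81.1] [-1.   0.2 -0.1]
50 301 381 [445.7 170.1 102. ]
100 303 380 [442.8 147.4 102. ]
150 331 378 [446.2 121.5 102. ]
green 1426.0 (317, 104, 17, 122)
```

Call:
step_arm --fingers '[1,1,1,1,1]' --delta_pos '[[0,0.004,0.001],[0,0.004,0.005],[0,0.004,0.0055],[0,0.004,0.006],[0,0.004,0.006]]' --rot '[[0,0,0],[0,0,0],[0,0,0],[0,0,0],[0,0,0]]'

```text
t: 12.85
position: [427.0, 72.1, 96.4]
orientation: [-180.0, -0.3, 81.1]
wrist_force: [-0.5, 1.5, 4.4]
width: -0.003
```

Call:
step_arm --fingers '[1,1,1,1,1]' --delta_pos '[[0,0.003,0.0005],[0,0.006,0.0005],[0,0.009,0.0005],[0,0.011,0.0005],[0,0.012,0.0005]]' --rot '[[0,0,0],[0,0,0],[0,0,0],[0,0,0],[0,0,0]]'

```text
t: 13.27
position: [439.9, 70.3, 96.4]
orientation: [179.9, -0.3, 81.1]
wrist_force: [0.6, 1.6, 5.5]
width: 0.001
```

```bash
python3 lev.py w10
```

```text
13.2667 [439.9  70.3  96.4] [179.9  -0.3  81.1] [0.6 1.6 5.5]
50 275 357 [451.9 168.9 102. ]
100 278 357 [449. 147. 102.]
150 318 356 [455.  121.5 102. ]
green 1674.0 (303, 104, 17, 126)
```

View pics/w10.png

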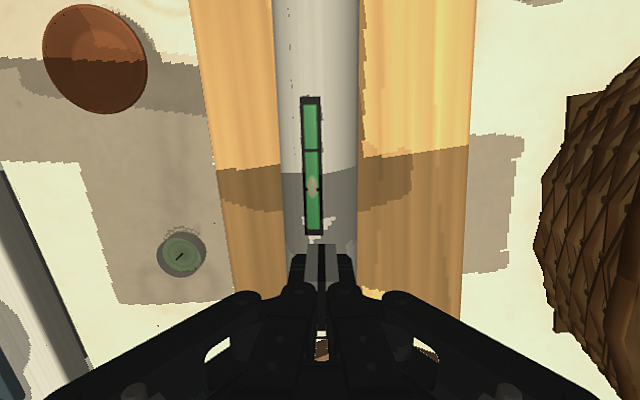

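Window nearly up: vial at columns 301–322, rows 96–236. Its lines are at rows 150 and 188, with the bubble at row ~187 (hinge side), so the foot end is low as expected.

```bash
cat > ang.py <<'E'
from h import *
import sys
def run(name,view=None):
    s=sensors.observe(); print(round(s['t'],2),s['position'].round(1),s['orientation'].round(1),s['wrist_force'].round(1))
    im=imaging.grab_frame("wrist")[:,:,::-1].copy(); hsv=cv2.cvtColor(im,cv2.COLOR_BGR2HSV).astype(int); cv2.imwrite("pics/%s.png"%name,im)
    g=((hsv[...,0]>38)&(hsv[...,0]<90)&(hsv[...,1]>60)&(hsv[...,2]>40)).astype(np.uint8); g[:, :250]=0;g[:,400:]=0;g[245:]=0
    g2=cv2.morphologyEx(g,cv2.MORPH_CLOSE,np.ones((25,9),np.uint8))
    c=max(cv2.findContours(g2,0,2)[0],key=cv2.contourArea); x,y,w,h=cv2.boundingRect(c)
    E=[]
    for r in (25,50,75,90):
        k=hsv[r,:,1]<45; cc=x+w//2; a=cc
        while k[a-2:a+1].any(): a-=1
        b=cc
        while k[b:b+3].any(): b+=1
        E.append(onz("wrist",[[a,r],[b,r]],102,s).mean(0))
    E=np.array(E); f=np.polyfit(E[:,1],E[:,0],1)
    ys=np.arange(y+8,y+h-8,4); V=onz("wrist",[[np.where(g2[r])[0].mean(),r] for r in ys],121.5,s)
    d=(V[:,0]-np.polyval(f,V[:,1]))*np.cos(np.arctan(f[0])); 
    print("axis yaw",90-np.degrees(np.arctan(f[0])),"x@118",np.polyval(f,118),"lat",d.mean(),d[0],d[-1],"ang",np.degrees(np.arcsin(d.mean()/20)))
    # profile along the vial
    col=int(round(np.median([np.where(g2[r])[0].mean() for r in ys]))); 
    rr=np.arange(y,y+h); pv=hsv[y:y+h,col-2:col+3]; val=pv[...,2].mean(1); sat=pv[...,1].mean(1)
    n=len(rr)
    print("box",x,y,w,h); 
    med=np.median(sat); bub=rr[(sat<0.72*med)&(val>0.8*np.median(val))]; print("bubble rows",bub)
    dk=rr[(val<0.62*np.median(val))]; print("dark rows",dk)
    return s,im
run(sys.argv[1])
E
python3 ang.py w11
```

```text
13.32 [440.   70.3  96.4] [179.9  -0.3  81.1] [0.8 1.7 5.8]
axis yaw 82.66722384687208 x@118 445.3468393300885 lat -3.429622886154334 -3.122198238083905 -3.5562419972634345 ang -9.873947085455587
box 302 104 19 126
bubble rows [178 179 180 181 182 183 184 185 186 187 188 189 190 191 192 193 194 195
 196]
dark rows [149 150 151 229]
```

Call:
step_arm --fingers '[1,1,1,1,1]' --delta_pos '[[0,0.002,0.0005],[0,0.004,0.0005],[0,0.006,0.0005],[0,0.0065,0.0005],[0,0.0065,0.0005]]' --rot '[[0,0,0],[0,0,0],[0,0,0],[0,0,0],[0,0,0]]'

```text
t: 13.78
position: [447.2, 69.4, 96.3]
orientation: [179.9, -0.3, 81.1]
wrist_force: [0.5, 1.1, 5.4]
width: -0.003
```

Call:
step_arm --fingers '[1,1,1,1,1]' --delta_pos '[[0,0,0.001],[0,0,0.0015],[0,0,0.0015],[0,0,0.0015],[0,0,0.0015]]' --rot '[[0,0,0],[0,0,0],[0,0,0],[0,0,0],[0,0,0]]'

```text
t: 14.2
position: [448.4, 69.7, 95.6]
orientation: [179.7, -0.4, 81.1]
wrist_force: [0.1, 1.8, 7.0]
width: -0.002
```

```bash
python3 ang.py w12
```

```text
14.2 [448.4  69.7  95.6] [179.7  -0.4  81.1] [0.1 1.8 7. ]
axis yaw 81.77261255214133 x@118 448.794291573343 lat 1.583084263224025 1.4250436922037284 1.9884398071049765 ang 4.539951548559099
box 303 104 18 126
bubble rows [181 182 183 184 185 186 187 188 189 190 191 192 193 194 195 196 197 198
 199 200]
dark rows [149 150 151 229]
```

Call:
step_arm --fingers '[1,1,1,1,1]' --delta_pos '[[0,-0.001,0.0005],[0,-0.002,0.001],[0,-0.003,0.0015],[0,-0.003,0.002],[0,-0.003,0.002]]' --rot '[[0,0,0],[0,0,0],[0,0,0],[0,0,0],[0,0,0]]'

```text
t: 14.67
position: [447.6, 70.1, 95.3]
orientation: [179.5, -0.4, 81.1]
wrist_force: [0.6, 2.0, 12.1]
width: -0.001
```

```bash
python3 ang.py w13
```

```text
14.67 [447.6  70.1  95.3] [179.5  -0.4  81.1] [ 0.6  2.  12.1]
axis yaw 82.39059284756325 x@118 448.797593860367 lat 0.6367984917015422 0.7279494674523852 0.7598492776595702 ang 1.824601678362912
box 303 104 18 126
bubble rows [184 185 186 187 188 189 190 191 192 193 194 195 196 197 198 199 200 201
 202 203]
dark rows [149 150 151]
```

```bash
python3 - <<'E'
from h import *
s=sensors.observe()
q=onz("wrist",[[312,r] for r in (104,150,188,193.5,230)],122,s)
d=np.linalg.norm(q-q[1],axis=1); print(d.round(1), "bubble", 9-d[3])
# foot bar: known location
q=np.array([[472,285,85]]); 
E
```

```text
[19.5  0.  17.3 20.  38. ] bubble -10.960666880479813
```

Call:
step_arm --fingers '[1,1,0.8,0.4,0.4]' --delta_pos '[[0,0,-0.008],[0,0,-0.035],[0.02,0,-0.06],[0.06,-0.003,-0.06],[0.1,-0.005,-0.06]]' --rot '[[0,0,0],[0,0,0],[0,0,0],[0,0,0],[0,0,0]]'

```text
t: 15.13
position: [458.9, 169.6, 157.9]
orientation: [179.3, -0.4, 80.9]
wrist_force: [1.9, 0.9, 0.2]
width: 0.421
```

Call:
step_arm --fingers '[0.4,0.4,0.4,0.4,0.4]' --delta_pos '[[0.035,-0.001,0],[0.07,-0.002,0],[0.1,-0.003,0],[0.117,-0.004,0],[0.117,-0.004,0]]' --rot '[[0,0,-0.1],[0,0,-0.2],[0,0,-0.3],[0,0,-0.4],[0,0,-0.5]]'

```text
t: 15.55
position: [473.2, 289.0, 158.3]
orientation: [179.2, -0.1, 110.0]
wrist_force: [-0.1, -0.6, 0.9]
width: 0.598
```

Call:
step_arm --fingers '[0.4,0.4,0.4,0.4,0.4]' --delta_pos '[[0,0,0],[0,0,0],[0,0,0],[0,0,0],[0,0,0]]' --rot '[[0,0,-0.1],[0,0,-0.2],[0,0,-0.3],[0,0,-0.37],[0,0,-0.37]]'

```text
t: 15.97
position: [472.8, 288.8, 157.9]
orientation: [179.3, 0.2, 131.4]
wrist_force: [-1.1, -0.2, -0.1]
width: 0.601
```

```bash
python3 - <<'E'
from h import *
s=sensors.observe(); print(s['t'],s['position'].round(1),s['orientation'].round(1),s['wrist_force'].round(1),s['width'])
im=imaging.grab_frame("wrist")[:,:,::-1]; cv2.imwrite("pics/f1.png",im)
t=imaging.grab_frame("top")[:,:,::-1]; cv2.imwrite("pics/t2.png",t)
print(proj("wrist",[[472,286,z] for z in (70,90,110)],s).round(1).tolist())
E
```

```text
15.9667 [472.8 288.8 157.9] [179.3   0.2 131.4] [-1.1 -0.2 -0.1] 0.6010798335187301
[[316.4, 199.2], [316.4, 206.8], [316.4, 215.6]]
```

View pics/f1.png

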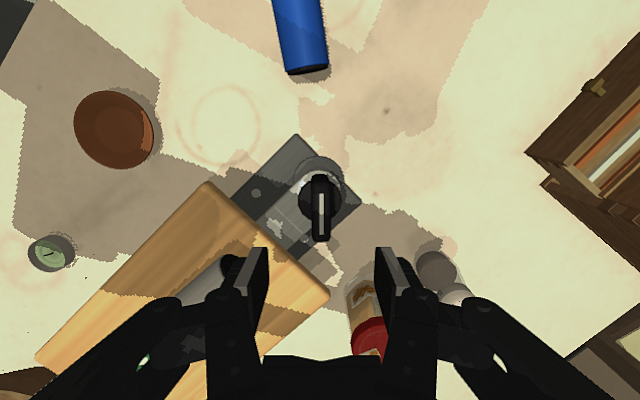

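Bar top spans columns 311–331, rows 174–242, upright in the image, and the jaws are centred on it (column 321). I descend and grip.

Call:
step_arm --fingers '[0.4,0.4,0.4,0.4,0.4]' --delta_pos '[[0,0,0.03],[0,0,0.055],[0,0,0.075],[0,0,0.09],[0,0,0.096]]' --rot '[[0,0,0],[0,0,0],[0,0,0],[0,0,0],[0,0,0]]'

```text
t: 16.48
position: [472.5, 288.6, 59.5]
orientation: [179.5, 0.1, 131.0]
wrist_force: [0.1, -0.5, -0.2]
width: 0.596
```

Call:
step_arm --fingers '[0.6,0.8,1,1,1]' --delta_pos '[[0,0,0],[0,0,0],[0,0,0],[0,0,0],[0,0,0]]' --rot '[[0,0,0],[0,0,0],[0,0,0],[0,0,0],[0,0,0]]'

```text
t: 16.9
position: [473.1, 288.9, 60.6]
orientation: [179.4, 0.2, 131.0]
wrist_force: [1.4, 2.4, 1.9]
width: 0.153
```

```bash
python3 - <<'E'
from h import *
s=sensors.observe(); print(s['t'],s['position'].round(1),s['orientation'].round(1),s['wrist_force'].round(1),s['torque'].round(2),s['width'])
E
```

```text
16.9 [473.1 288.9  60.6] [179.4   0.2 131. ] [1.4 2.4 1.9] [-0.5   0.64  0.21] 0.1532975303738731
```

Call:
step_arm --fingers '[1,1,1,1,1]' --delta_pos '[[0,0,-0.0012],[0,0,-0.0024],[0,0,-0.0036],[0,0,-0.0048],[0,0,-0.006]]' --rot '[[0,0,0.1],[0,0,0.2],[0,0,0.3],[0,0,0.4],[0,0,0.5]]'

```text
t: 17.32
position: [473.1, 288.3, 66.6]
orientation: [179.4, -0.1, 102.1]
wrist_force: [1.8, -3.1, -4.4]
width: 0.15
```

```bash
python3 - <<'E'
from h import *
s=sensors.observe(); print(s['t'],s['position'].round(1),s['orientation'].round(1),s['wrist_force'].round(1),s['torque'].round(2),s['width'])
E
```

```text
17.3167 [473.1 288.3  66.6] [ 1.794e+02 -1.000e-01  1.021e+02] [ 1.8 -3.1 -4.4] [-0.22 -0.14  0.23] 0.1495378204901681
```

Call:
step_arm --fingers '[1,1,1,1,1]' --delta_pos '[[0,0,-0.0012],[0,0,-0.0024],[0,0,-0.0036],[0,0,-0.005],[0,0,-0.0055]]' --rot '[[0,0,0.1],[0,0,0.2],[0,0,0.3],[0,0,0.4],[0,0,0.465]]'

```text
t: 17.73
position: [473.3, 287.4, 72.2]
orientation: [179.4, -0.3, 75.1]
wrist_force: [1.7, -5.2, -2.2]
width: 0.158
```

Call:
step_arm --fingers '[0.9,0.8,0.6,0.5,0.4]' --delta_pos '[[0,0,0],[0,0,0],[0,0,0],[0,0,0],[0,0,0]]' --rot '[[0,0,0],[0,0,0],[0,0,0],[0,0,0],[0,0,0]]'

```text
t: 18.15
position: [473.6, 287.6, 72.6]
orientation: [179.4, -0.3, 75.2]
wrist_force: [-0.6, -0.1, 0.4]
width: 0.598
```

Call:
step_arm --fingers '[0.4,0.4,0.4,0.4,0.4]' --delta_pos '[[0,0,-0.01],[0,0,-0.03],[0,0,-0.06],[0,0,-0.09],[0,0,-0.09]]' --rot '[[0,0,0],[0,0,0],[0,0,0],[0,0,0],[0,0,0]]'

```text
t: 18.57
position: [476.2, 288.9, 169.8]
orientation: [178.9, -0.7, 75.3]
wrist_force: [1.5, -0.7, 0.9]
width: 0.601
```

```bash
python3 - <<'E'
from h import *
s=sensors.observe(); print(s['t'],s['position'].round(1),s['orientation'].round(1),s['wrist_force'].round(1),s['torque'].round(2),s['width'])
for n in("top",):
  a=cv2.imread("pics/t2.png"); im=imaging.grab_frame(n)[:,:,::-1]; cv2.imwrite("pics/t3.png",im)
hsv=cv2.cvtColor(im,cv2.COLOR_BGR2HSV)
g=((hsv[...,0]>38)&(hsv[...,0]<90)&(hsv[...,1]>60)).astype(np.uint8); g[:175]=0;g[240:]=0;g[:,365:]=g[:,365:];g[:,:365]=0;g[:,460:]=0
c=max(cv2.findContours(g,0,2)[0],key=cv2.contourArea);print(cv2.boundingRect(c),onz("top",[np.mean(c[:,0],0)],122))
E
```

```text
18.5667 [476.2 288.9 169.8] [178.9  -0.7  75.3] [ 1.5 -0.7  0.9] [ 0.04  0.01 -0.01] 0.6012251111828589
(419, 203, 8, 3) [[445.93081914  88.52142678 122.        ]]
```

Call:
step_arm --fingers '[0.6,0.8,1,1,1]' --delta_pos '[[-0.039,0.004,0],[-0.078,0.008,0],[-0.117,0.012,0],[-0.156,0.016,0],[-0.195,0.02,0]]' --rot '[[0,0,0],[0,0,0],[0,0,0],[0,0,0],[0,0,0]]'

```text
t: 19.03
position: [443.5, 93.5, 165.0]
orientation: [179.1, -0.6, 75.3]
wrist_force: [0.8, -1.5, 0.7]
width: -0.0
```

Call:
step_arm --fingers '[1,1,1,1,1]' --delta_pos '[[-0.025,0.003,0],[-0.025,0.003,0.02],[-0.025,0.003,0.04],[-0.025,0.003,0.055],[-0.025,0.003,0.055]]' --rot '[[0.019,-0.012,-0.108],[0.019,-0.012,-0.108],[0.019,-0.012,-0.108],[0.019,-0.012,-0.108],[0.019,-0.012,-0.108]]'

```text
t: 19.45
position: [438.2, 68.8, 106.8]
orientation: [-179.5, 0.2, 81.5]
wrist_force: [-0.4, 0.1, 0.4]
width: -0.006
```

```bash
python3 ang.py w14
```

```text
19.45 [438.2  68.8 106.8] [-179.5    0.2   81.5] [-0.4  0.1  0.4]
axis yaw 82.69891497736124 x@118 448.1680896800451 lat -0.9317120679411635 -0.728678157577267 -1.1117739070131 ang -2.6701248476115103
box 319 107 15 121
bubble rows [148 149 150 151 152 153 154 155 156 157 158 159 160 161 162 163 164 165
 166 167]
dark rows [107 189 190 191 227]
```

Call:
step_arm --fingers '[1,1,1,1,1]' --delta_pos '[[0,0.003,0.001],[0,0.003,0.003],[0,0.003,0.005],[0,0.003,0.006],[0,0.003,0.006]]' --rot '[[0,0,0],[0,0,0],[0,0,0],[0,0,0],[0,0,0]]'

```text
t: 19.92
position: [442.3, 68.6, 102.5]
orientation: [-179.6, 0.2, 81.5]
wrist_force: [0.2, -0.9, -0.1]
width: 0.002
```

Call:
step_arm --fingers '[1,1,1]' --delta_pos '[[0,0,0.001],[0,0,0.0015],[0,0,0.0015]]' --rot '[[0,0,0],[0,0,0],[0,0,0]]'

```text
t: 20.17
position: [442.2, 68.6, 101.0]
orientation: [-179.6, 0.2, 81.5]
wrist_force: [-0.7, 0.1, -0.6]
width: 0.004
```

Call:
step_arm --fingers '[1,1,1]' --delta_pos '[[0,0,0.001],[0,0,0.0015],[0,0,0.0015]]' --rot '[[0,0,0],[0,0,0],[0,0,0]]'

```text
t: 20.42
position: [442.5, 68.7, 99.7]
orientation: [-179.7, 0.1, 81.5]
wrist_force: [0.1, 0.6, 2.3]
width: -0.0
```

```bash
python3 ang.py w15
```

```text
20.42 [442.5  68.7  99.7] [-1.797e+02  1.000e-01  8.150e+01] [0.1 0.6 2.3]
axis yaw 82.30866463458999 x@118 447.78794156464704 lat -0.5059606486883884 -0.6180368113894978 -0.5920458677447284 ang -1.4496251408978424
box 309 108 17 126
bubble rows [151 152 153 154 155 156 157 158 159 160 161 162 163 164 165 166 167 168
 169 170 171]
dark rows [108 193 194 195]
```

Call:
step_arm --fingers '[1,1,1,1]' --delta_pos '[[0,0,0.001],[0,0,0.0015],[0,0,0.002],[0,0,0.002]]' --rot '[[0,0,0],[0,0,0],[0,0,0],[0,0,0]]'

```text
t: 20.8
position: [443.7, 69.4, 98.6]
orientation: [-179.8, 0.1, 81.5]
wrist_force: [0.4, 3.1, 7.4]
width: 0.003
```

Call:
step_arm --fingers '[1,1,1,1]' --delta_pos '[[0,0,0.001],[0,0,0.0015],[0,0,0.002],[0,0,0.002]]' --rot '[[0,0,0],[0,0,0],[0,0,0],[0,0,0]]'

```text
t: 21.13
position: [445.6, 69.5, 98.1]
orientation: [179.9, 0.0, 81.5]
wrist_force: [-0.1, 1.6, 10.2]
width: 0.002
```

```bash
python3 ang.py w16
```

```text
21.13 [445.6  69.5  98.1] [179.9   0.   81.5] [-0.1  1.6 10.2]
axis yaw 81.90760286578346 x@118 448.73307219472196 lat 1.4344096711361722 1.3386421073767931 1.4822915593394015 ang 4.112812097672147
box 310 108 16 126
bubble rows [160 161 162 163 164 165 166 167 168 169 170 171 172 173 174 175 176 177
 178 179 180]
dark rows [108 154 155 156 193 194 195]
```

Call:
step_arm --fingers '[1,1,1,1,1]' --delta_pos '[[0,-0.001,0.0005],[0,-0.002,0.001],[0,-0.003,0.0015],[0,-0.004,0.0018],[0,-0.004,0.0018]]' --rot '[[0,0,0],[0,0,0],[0,0,0],[0,0,0],[0,0,0]]'

```text
t: 21.6
position: [443.7, 69.9, 98.0]
orientation: [179.7, 0.0, 81.5]
wrist_force: [0.4, 0.1, 12.8]
width: -0.0
```

```bash
python3 ang.py w17
```

```text
21.6 [443.7  69.9  98. ] [179.7   0.   81.5] [ 0.4  0.1 12.8]
axis yaw 82.2072612238549 x@118 448.05286617936497 lat 0.0660140148121347 0.09840150818642848 -0.02231923470487319 ang 0.18911656526588627
box 309 108 17 126
bubble rows [164 165 166 167 168 169 170 171 172 173 174 175 176 177 178 179 180 181
 182 183]
dark rows [108 154 155 156 193 194 195]
```

Call:
step_arm --fingers '[1,1,1,1,1]' --delta_pos '[[0,-0.0005,0.0012],[0,-0.0005,0.0013],[0,-0.0005,0.0013],[0,-0.0005,0.0013],[0,-0.0005,0.0013]]' --rot '[[0,0,0],[0,0,0],[0,0,0],[0,0,0],[0,0,0]]'

```text
t: 22.07
position: [444.8, 69.7, 98.1]
orientation: [179.4, -0.0, 81.5]
wrist_force: [0.4, -0.6, 11.2]
width: -0.001
```

```bash
python3 ang.py w18
```

```text
22.07 [444.8  69.7  98.1] [179.4  -0.   81.5] [ 0.4 -0.6 11.2]
axis yaw 82.52442453710904 x@118 448.82510700554525 lat 0.3621938419863065 0.5297651608753805 0.1289386997420715 ang 1.0376656498118817
box 310 108 16 126
bubble rows [165 166 167 168 169 170 171 172 173 174 175 176 177 178 179 180 181 182
 183 184]
dark rows [108 154 155 156 193 194 195]
```

```bash
for i in 1 2 3 4 5 6; do python3 ang.py w19 | egrep -v "box|dark"; done; python3 - <<'E'
from h import *
a=cv2.imread("pics/scene0.png"); b=imaging.grab_frame("scene")[:,:,::-1].copy()
d=cv2.absdiff(a,b).max(2)
print("jar/shaker diff", d[150:190,310:338].mean(), d[162:197,286:306].mean())
w=cv2.imread("pics/w19.png")[70:260,230:400]
cv2.imwrite("pics/fin.png",np.hstack([cv2.resize(w,(400,447)),cv2.resize(b[130:250,285:390],(390,447))]))
E
```

```text
22.12 [444.8  69.7  98.1] [179.4  -0.   81.5] [ 0.7  0.1 11.2]
axis yaw 82.52599176238506 x@118 448.8273304329841 lat 0.3785646903016944 0.5299534200424992 0.1291332979616354 ang 1.0845727210257317
bubble rows [165 166 167 168 169 170 171 172 173 174 175 176 177 178 179 180 181 182
 183 184]
22.17 [444.8  69.7  98.1] [179.4  -0.   81.5] [ 0.2  0.3 10.7]
axis yaw 82.52201226342925 x@118 448.8615855200305 lat 0.3843544007508397 0.5277184357254396 0.12684010709837334 ang 1.1011620374431472
bubble rows [165 166 167 168 169 170 171 172 173 174 175 176 177 178 179 180 181 182
 183 184]
22.22 [444.8  69.7  98.1] [179.4  -0.   81.5] [-0.  -0.4 10.7]
axis yaw 82.52062359845559 x@118 448.84057323734413 lat 0.3869949404835679 0.530335124594495 0.12952567022822725 ang 1.108728033450187
bubble rows [165 166 167 168 169 170 171 172 173 174 175 176 177 178 179 180 181 182
 183 184]
22.27 [444.8  69.7  98.1] [179.4  -0.   81.5] [-0.3  0.6 10.5]
axis yaw 82.52573180888822 x@118 448.81527312113843 lat 0.3790964538453875 0.5304794007566361 0.1296718285598398 ang 1.0860963847191012
bubble rows [165 166 167 168 169 170 171 172 173 174 175 176 177 178 179 180 181 182
 183 184]
22.32 [444.8  69.7  98.1] [179.4  -0.   81.5] [-0.4 -0.1 10.3]
axis yaw 82.52138667188203 x@118 448.83000550147483 lat 0.37873542589583425 0.530126990191259 0.12930126678748854 ang 1.0850619301574136
bubble rows [165 166 167 168 169 170 171 172 173 174 175 176 177 178 179 180 181 182
 183 184]
22.37 [444.8  69.7  98.1] [179.4  -0.   81.5] [-0.8 -0.2 10.7]
axis yaw 82.5230375957251 x@118 448.80468484424966 lat 0.3792539599065071 0.5306253448299325 0.12985319404335366 ang 1.086547687460795
bubble rows [165 166 167 168 169 170 171 172 173 174 175 176 177 178 179 180 181 182
 183 184]
jar/shaker diff 5.236607142857143 5.404285714285714
```

View pics/fin.png

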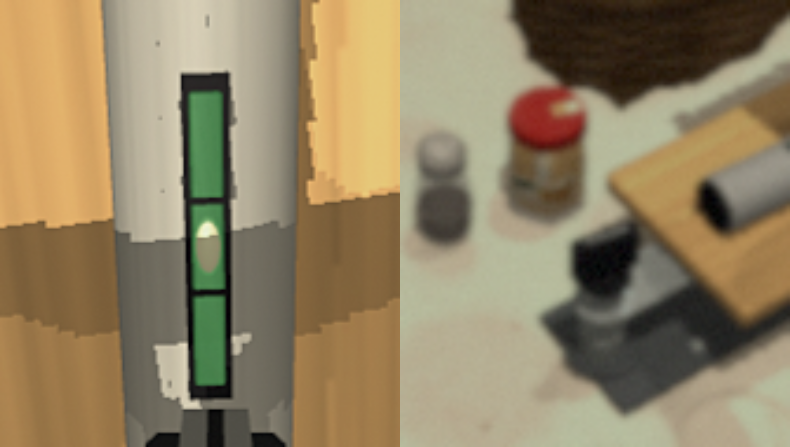

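The bubble sits midway between its two lines, the window faces up, and the jar and shaker are unmoved. The press holds steady at about 10.5 N.

```bash
python3 -c "
from rig import order; print(order.sign_off())"
```

```text
the job is handed in; nothing more can be done
None
```

The job is handed in, with the level still pressed down and the bubble centred. The sign-off gives no verdict.

**What I did:** I rolled the aluminium level on the board with light top drags until its window faced up. I then pressed it and read the bubble at about -11.8 mm. From that I turned the levelling foot 56° clockwise, lifting the gripper along with the bar, and pressed the level down again.

**Last checks:**
- **Window:** about 1° off straight up.
- **Bubble:** at rows 165–184, midway between its lines at rows 155 and 194. It stayed there as the press eased from about 11 to 10.5 N, and at 12.8 N it had been only about 0.5 mm off. I take that to mean the board is fully home.
- **Press:** steady at about 10.5 N in the last readings.
- **Honey jar and sugar shaker:** unmoved in the scene view.
- **Time:** about 22 s.

**What disagreed:**
- **Fingertips:** they touched about 24 mm above the reported tool point. My first straddling push therefore rode over the level and rolled it only partway, and it settled back before I finished with top drags.
- **Press point:** I pressed about 45 mm to the hinge side of the level's middle, so the window stayed visible to the camera.

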